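# Change over the trays of a slide scanner

### The job

The slide scanner has finished with the tray that stands about two fingers' breadth out of its slot: hook a fingertip behind its upturned front lip and gently draw it out to its stop. Gently push the freshly loaded tray, the one standing far out, fully home by the front of its lip. Take the two in either order, pinch and lift nothing, keep off the slides, and leave the third tray (shut, still scanning) and everything else on the bench as they are.

Things in the scene. Friction and masses are not known exactly. Their poses are not given: they have to be found in the camera images.
- scanner: Slide scanner, fixed: low white tray loader (340 deep, 370 wide, 92 mm high), three slots side by side in its front face; joined to its right (-y) a 330 mm tall scan head, its front 110 mm behind that face. Origin: on the bench below the middle of the loader's front face; x points into the machine, z up. Slot centres at y = +108, 0, -108 mm; which tray is in which slot changes.
- finished_tray (a joint): Travel (m) of the scanned tray along its rails: 0 fully home, grows as it comes out along -x of the scanner, 0.150 at its stop. It starts released, 0.042 to 0.060 out. About 2 N friction plus light viscous drag, no spring: it stays where it is left.
- finished_lip (a point): Scanned tray: middle of the top edge of the BACK face (towards the machine) of its front lip, 62 mm above the bench; axes as the scanner's. Lip: upright dark steel, 84 mm wide, 6 mm thick, 26 mm high, with a look-only bead up to 3 mm above this point. All trays are alike. With the tray out by d, this face stands d + 4 mm in front of the loader's front face.
- finished_well (a point): Scanned tray: middle of the floor of the open finger well between its lip and its slide frame, 40 mm above the bench (top of the 90 mm wide aluminium plate), 20.5 mm behind the lip's back face; axes as the scanner's. The well is 41 mm front to back and 84 mm wide inside, ended by a ledge 5 mm high and side rims 8 mm high; when the tray is out by 42 mm or more the whole well is in the open.
- new_tray (a joint): Travel (m) of the freshly loaded tray, as above: 0 fully home, 0.150 at its stop. It starts 0.100 to 0.150 out. Same friction, no spring.
- new_lip (a point): The freshly loaded tray: middle of the top edge of the FRONT face (towards the robot, 10 mm in front of the loader's front face when home) of its lip; axes as the scanner's; same lip as on the scanned tray, its front face 26 mm high below this point.
- busy_tray (a joint): Travel (m) of the third tray, still scanning: 0, fully home. Leave it.
- busy_lip (a point): The third tray: middle of the top edge of the front face of its lip.
- finished_frame (a joint): How far (m) the slide frame of the scanned tray is lifted from its nest: 0 lying in the tray. The frame (aluminium, 118 x 82 x 5 mm, four glass slides on it, 7 mm high in all) only rests there, behind the ledge of the finger well, and rides with the tray. Leave it untouched.
- new_frame (a joint): The same for the slide frame in the freshly loaded tray.
- tube_rack: Bystander, loose: blue rack with glass tubes, 100 x 260 x 150 mm high, left of the scanner. Origin: centre of its underside.
- vial_box: Bystander, loose: white box of capped vials, 140 x 140 x 80 mm high, on the right. Origin: centre of its underside.
- petri_dish: Bystander, loose: clear dish, 94 mm across, 16 mm high, in front of the scanner. Origin: centre of its underside.
- oil_bottle: Bystander, loose: small amber bottle, 30 mm across, 66 mm high, standing in front of the loader's right side beside the trays' path. Origin: centre of its underside.
- stain_jar: Bystander, loose: small glass jar with a white lid, 54 mm across, 56 mm high, standing beside the trays' path on the left. Origin: centre of its underside.
- slide_box: Bystander, loose: flat slide box, 98 x 84 x 33 mm high, in front of the scanner. Origin: centre of its underside.
- forceps: Bystander, loose: steel forceps lying flat, 135 mm long, 18 mm wide, 8 mm high, left of the robot. Origin: centre of its underside.

How it is judged (in metres and radians):
At the end, for the whole second after the job is handed in: The scanned tray is out to within 8 mm of its stop, the freshly loaded tray and the scanning tray are home to within 5 mm, trays at rest, both slide frames lying in their trays (value of joint finished_tray above 0.142 m and value of joint each of new_tray, busy_tray below 0.005 m and velocity of joint finished_tray between -0.005 and 0.005 m/s and velocity of joint new_tray between -0.005 and 0.005 m/s and value of joint each of finished_frame, new_frame below 0.003 m); the robot touches nothing.
It fails at once if the tray still scanning is pulled out by more than 8 mm, or the scanned tray is pushed back to less than 22 mm out (value of joint busy_tray above 0.008 m or value of joint finished_tray below 0.022 m).
It fails at once if a tray is moved at more than 0.4 m/s (velocity of joint any of finished_tray, new_tray above 0.4 m/s or velocity of joint any of finished_tray, new_tray below -0.4 m/s).
It fails at once if a lip is pinched: fingers press with over 2 N on its front and back at once ((contact force between the fingers and finished_tray_c0 above 2 N and contact force between the fingers and finished_tray_c1 above 2 N) or (contact force between the fingers and new_tray_c0 above 2 N and contact force between the fingers and new_tray_c1 above 2 N)).
It fails at once if a slide frame is touched with more than 1.5 N or lifted from its tray by 6 mm (contact force between any of the arm, the fingers and finished_frame above 1.5 N or contact force between any of the arm, the fingers and new_frame above 1.5 N or value of joint any of finished_frame, new_frame above 0.006 m).
It fails at once if a bystander is moved by more than 15 mm or tipped by more than 20 degrees (distance of any of tube_rack, vial_box, petri_dish, oil_bottle, stain_jar, slide_box, forceps from where it was at the start of the episode above 0.015 m or angle between any of oil_bottle, stain_jar, tube_rack's own z axis and vertical above 0.35 rad).
It also fails if it takes over 48 s, if anything falls off the work surface, if the arm or the gripper's body presses on something with over 40 N, if the wrist force passes 120 N, or if a joint passes its speed limit or range.

### The arm

A 6-joint arm with a two-finger parallel gripper is mounted at the origin on the work surface. World frame = base frame: x ahead of the robot, y to its left, z up, the work surface at z = 0. Lengths are in mm, angles in rad, forces in N, time in s.
With the tool pointing down it reaches from about 300 to 775 mm from the base axis. Payload 14.6 kg.
Tool frame: the origin (TCP) lies on the front face of the gripper's body, between the roots of the fingers; the fingertips stand 97 mm ahead of it and the grasp point (between the pads) lies 78 mm ahead of it; z points along the fingers, y is the direction in which the jaws open and shut (so a half turn about z gives the same grasp; the last joint's range is limited). The gripper opens to 94 mm and grips with 3 to 60 N. Pads are 16 mm wide; open, the fingers measure 119 mm over their backs; the gripper's body (75 mm by 177 mm) begins 78 mm behind the grasp point.
Start: joints at [-1.283, 0.3, 1.521, -0, 1.321, -0.067], TCP at [191.064, -515.737, 302.646] pointing down, gripper open.
Joint ranges: [-3.03, 3.03], [-0.79, 2.21], [0.23, 2.52], [-1.04, 4.18], [0, 3.07], [-2.55, 2.55]. Speed limits (rad/s): [2.22, 2.22, 2.57, 3.14, 3.14, 3.14].

### API

Orientations are given as [roll, pitch, yaw] about the fixed x, y, z axes, in that order (R = Rz(yaw) Ry(pitch) Rx(roll)).
In Python, from cell import manip, eyes, finder gives the robot as it stands.
- The arm moves only by the tool drive_tool, never from a script. Its argument "rows" is a list of rows, each an object with "offset": the shift along the tool's x, y, z in mm, a list of three; "spin": the turn about the tool's z in degrees; "jaw": the finger opening in mm, from 0 to 94. In form: [{"offset": [dx, dy, dz], "spin": spin, "jaw": jaw}, ...]. A call has 1 to 20 rows; each row shifts and turns the commanded pose from where the row before left it, along the tool's axes as they then stand; what a row does not reach is not made up. A row lasts 1/10 s, in which the tool goes at most 50 mm and 8.59 degrees, less where a joint would pass 70% of its speed; a pose out of reach is approached as far as the arm can. A call is refused whole if a number of a shift passes 50 or a number of a turn 8.59, either way. A call with a gripper value outside its range is refused whole. The fingers move at their own pace and stop on an object; "force" is the grip in N (left out, the last holds). Time passes only in rows, so rows that do not move let the fingers close. It gives the time, the measured TCP pose, the force and the opening at its end, in the units of the state.
- manip.read_state(): the state, without advancing time (a new reading comes with each control period).
- eyes.camera(name): name is "side" or "top" or "wrist"; returns a dict with "color" (480x640x3 uint8, blue, green, red), "depth" (480x640 float32, mm along the optical axis (not along the pixel's ray), 0 where there is no reading), "vfov" (degrees; the focal length in pixels is half the picture's height over the tangent of half this angle, whatever the lens; pixels are square), "cx", "cy" (the principal point, pixels), "rvec" (rotation vector, rad) and "tvec" (3), from world to camera coordinates, as OpenCV has them. Camera axes: x right, y down, z forward; pixel columns grow to the right and rows downward; lengths in mm; the calibration is good to about 2 mm. The wrist camera is an equidistant fisheye: a pixel r from the principal point sees the ray r / f radians off the axis. A picture is of the moment at which its call begins.
- manip.sign_off(): hands the job in, once; it reports no verdict.
Trained networks look in the newest picture that a camera, given by its name, has taken for a name from the list of things; names that differ only in an ending like _2 or _b are one class to them, and where a whole thing is asked for, a point or a joint stands for the part that bears it (a point fixed in the world has none). Each returns a list of dicts, best first, with "p" (0 to 1); they miss things now and then, are a little off and sometimes report something else, mostly with a low value. They report only what shows in the picture. A call takes as long as a camera call.
- finder.find_in(camera, target): "uv" ([column, row] in pixels, amid what is visible of it).
The state is a dict: "clock": time; "joints": joint angles; "qd": joint speeds; "effort": joint torques, N m; "eef_pos": TCP position; "eef_rot": TCP orientation; "wrist_force": force on the tool from outside, world axes, zero at the start; "moment": the same for the moment, N m; "finger_gap": finger opening in mm.
Only numpy, scipy, OpenCV 4.12 (cv2) and the standard library are available. Lean on these libraries where they do the work, as an engineer would, in place of code of your own. Each camera call takes 0.05 s, during which the arm holds its last target. There are 200 camera calls.

## Working session

There is one attempt and no reset: what is moved stays moved. The work goes in short steps, Python scripts to look and compute and a tool call to move; the robot and the scene stay as the last step left them, time stands still between calls to the robot, and variables do not carry over. Pictures are saved under pics/ and viewed, about 8 in all and at most 12, crops included, and the job is handed in when it is done.

Besides the shell and the picture viewer there is one more tool, called after "Request:" in YAML: its name, and indented under it one key for each argument. drive_tool: Moves the arm, as the interface text tells. Its arguments: {"type":"object","properties":{"rows":{"type":"array","items":{"type":"object","properties":{"offset":{"type":"array","items":{"type":"number"}},"spin":{"type":"number"},"jaw":{"type":"number"}}}},"force":{"type":"number"}},"required":["rows"]}

```bash
mkdir -p pics
cat > h.py <<'E'
import numpy as np,cv2
from cell import manip,eyes,finder
def K(c):
    f=240/np.tan(np.radians(c['vfov'])/2); return f
def pt(c,u,v,d=None):
    "world point from pixel with depth"
    f=K(c); 
    if d is None: d=c['depth'][int(round(v)),int(round(u))]
    p=np.array([(u-c['cx'])/f*d,(v-c['cy'])/f*d,d])
    R=cv2.Rodrigues(np.array(c['rvec'],float))[0]
    return R.T@(p-np.array(c['tvec']).ravel())
def cloud(c):
    v,u=np.mgrid[:480,:640]; d=c['depth'];f=K(c)
    P=np.stack([(u-c['cx'])/f*d,(v-c['cy'])/f*d,d],-1)
    R=cv2.Rodrigues(np.array(c['rvec'],float))[0]
    return (P-np.array(c['tvec']).ravel())@R
E
python3 - <<'E'
from h import *
print(manip.read_state())
for n in ['top','side']:
    c=eyes.camera(n); cv2.imwrite(f'pics/{n}0.png',c['color']); np.savez(f'{n}0.npz',**c)
    print(n,c['vfov'],c['tvec'],c['rvec'])
    for t in ['scanner','finished_lip','finished_well','new_lip','busy_lip','oil_bottle','stain_jar','petri_dish','slide_box','tube_rack','vial_box','forceps']:
        for r in finder.find_in(n,t)[:2]:
            u,v=r['uv']; print(t,round(r['p'],2),np.round(r['uv']),np.round(pt(c,u,v)))
E
```

```text
{'clock': 0.0, 'joints': array([-1.28262156e+00,  3.00461970e-01,  1.52158260e+00,  6.77423200e-07,
        1.32070622e+00, -6.66027860e-02]), 'qd': array([ 4.73012999e-05, -3.30165680e-04, -1.36894106e-03,  5.13299007e-04,
       -4.07850376e-04,  8.55001013e-04]), 'effort': array([-3.50851406e-04, -5.31807554e+01, -3.52737880e+01,  7.08269281e-02,
        2.43939960e-02, -8.35335845e-05]), 'eef_pos': array([ 191.01231507, -515.60256465,  302.09063537]), 'eef_rot': array([-3.14043713e+00, -7.77328079e-05,  3.54777340e-01]), 'wrist_force': array([-0.37593535, -0.47875829, -0.02538841]), 'moment': array([0.05549025, 0.01686953, 0.00317866]), 'finger_gap': 94.0218420849904}
top 46.82807593827554 [ -29.19063068  501.77728703 1868.81451708] [ 2.15366462 -2.14095281  0.15674817]
scanner 0.5 [329. 209.] [609. -89.  46.]
finished_lip 0.88 [326. 209.] [613. -80.  33.]
finished_lip 0.61 [264. 211.] [601. 134.  46.]
finished_well 0.68 [330. 209.] [610. -95.  37.]
new_lip 0.66 [475. 265.] [ 417. -581.   66.]
new_lip 0.62 [265. 211.] [602. 131.  44.]
busy_lip 0.71 [143. 207.] [598. 527. 121.]
bu
[... 707 characters left out ...]
78.] [609. 129.  44.]
finished_well 0.61 [287. 239.] [609. -88.  37.]
finished_well 0.43 [328. 228.] [ 504. -176.   34.]
new_lip 0.82 [272. 282.] [601. 151.  49.]
new_lip 0.44 [283. 234.] [ 625. -111.   41.]
busy_lip 0.51 [260. 252.] [659.  33.  62.]
oil_bottle 0.5 [327. 230.] [ 507. -174.   29.]
stain_jar 0.76 [242. 308.] [645. 273.  51.]
petri_dish 0.64 [261. 274.] [638. 112.  45.]
petri_dish 0.26 [282. 233.] [ 628. -108.   45.]
slide_box 0.68 [358. 258.] [401. -14.  31.]
slide_box 0.27 [259. 252.] [661.  33.  62.]
tube_rack 0.85 [216. 406.] [584. 640. 124.]
vial_box 0.81 [370. 178.] [ 402. -517.   57.]
vial_box 0.74 [327. 229.] [ 507. -172.   33.]
forceps 0.55 [427. 357.] [226. 341.   8.]
```

Run:
```python
import cv2
a=cv2.imread('pics/top0.png')[150:330,190:430];cv2.imwrite('pics/tc.png',cv2.resize(a,(800,600),interpolation=cv2.INTER_CUBIC))
a=cv2.imread('pics/side0.png')[170:350,190:430];cv2.imwrite('pics/sc.png',cv2.resize(a,(800,600),interpolation=cv2.INTER_CUBIC))
```

```text
(no output)
```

View pics/tc.png

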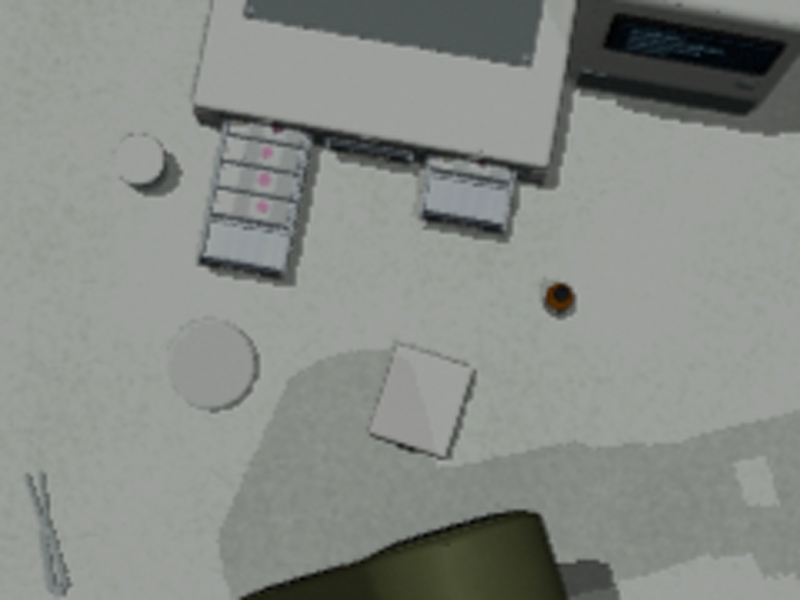

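View pics/sc.png

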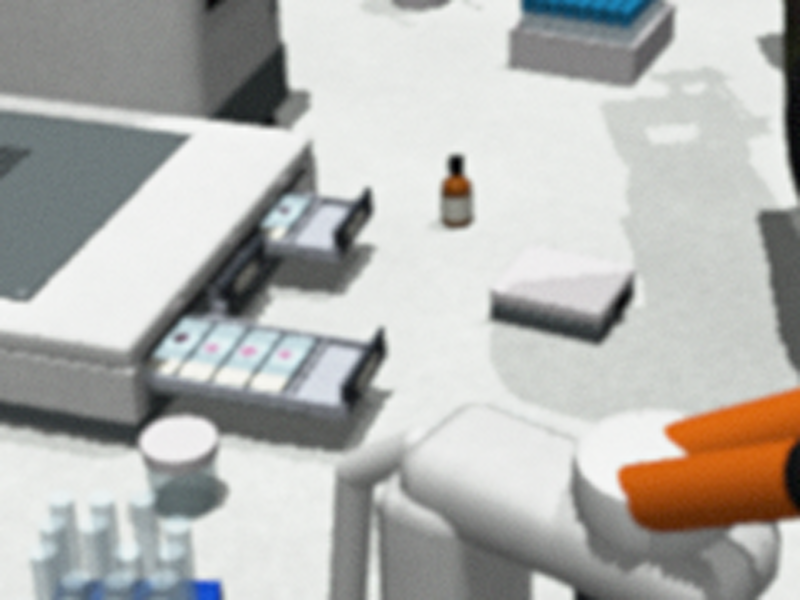

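The pictures agree: the new tray is in the left (+y) slot with its lip at top-crop (243,270). The busy tray is in the middle, and the finished tray is on the right with its lip at (465,225) and its well visible. The scanner is yawed slightly. The oil bottle at (558,298) is in front and to the right of the finished tray, and the slide box at (425,400) is in front of it. Next I'll fit the scanner pose.

```bash
cat >> h.py <<'E'
def scanner_fit(P):
    "front top edge of loader: points z 84..100; returns origin, yaw"
    from scipy.optimize import least_squares
    m=(P[...,2]>84)&(P[...,2]<100)&(P[...,0]>550)&(P[...,0]<1000)&(abs(P[...,1]-20)<300)
    Q=P[m]
    return Q
E
python3 - <<'E'
from h import *
for n in ['top','side']:
    c=dict(np.load(n+'0.npz')); P=cloud(c); Q=scanner_fit(P)
    r=cv2.minAreaRect(Q[:,:2].astype(np.float32)); print(n,len(Q),Q[:,2].mean(),r)
    # front edge: per y bin min x
    ys=np.arange(-120,170,10); e=[]
    for y in ys:
        s=Q[(Q[:,1]>=y)&(Q[:,1]<y+10)]
        if len(s)>3: e.append((s[:,0].min(),s[s[:,0].argmin(),1]))
    e=np.array(e)
    if len(e)>3:
        k=np.polyfit(e[:,1],e[:,0],1); res=e[:,0]-np.polyval(k,e[:,1]); g=abs(res)<6
        k=np.polyfit(e[g,1],e[g,0],1); print('edge x=%.3f*y+%.1f'%tuple(k),np.round(res))
    print('yrange',[ (int(x),np.round([s[:,1].min(),s[:,1].max()])) for x in range(700,900,50) for s in [Q[(Q[:,0]>=x)&(Q[:,0]<x+15)]] if len(s)])
    for lo,hi,b in [(55,70,'lips'),]:
        for (x0,x1,y0,y1) in [(520,640,80,200),(540,660,-160,-40)]:
            s=P[(P[...,2]>lo)&(P[...,2]<hi)&(P[...,0]>x0)&(P[...,0]<x1)&(P[...,1]>y0)&(P[...,1]<y1)]
            print(b,len(s),s.mean(0) if len(s) else '', s.min(0) if len(s) else '',s.max(0) if len(s) else '')
E
```

```text
top 9123 92.45441166231429 ((822.3895263671875, -63.682891845703125), (456.0140075683594, 343.0179443359375), 80.12407684326172)
edge x=0.174*y+661.9 [ 1.  0. -2.  1.  0.  1.  0. -1.  0.  1. -1.  1. -1.  1. -1. -2.  1.  2.
 -0. -1. -0. -1. -0. -3.  1.  2. -1. -0.  3.]
yrange [(700, array([-187.,  187.])), (750, array([-198.,  177.])), (800, array([-207.,  169.])), (850, array([-216.,  159.]))]
lips 61 [556.60480807 133.88955658  61.44070032] [525.08201163  88.08058599  55.56093141] [638.31084587 178.62591417  69.89685911]
lips 73 [608.39860757 -88.52249219  63.17037244] [ 573.10197184 -144.47667733   55.11862589] [655.88886069 -41.50104967  69.7329473 ]
side 8283 91.75132353747355 ((818.185791015625, -47.06976318359375), (472.3570861816406, 359.88385009765625), 87.82968139648438)
edge x=0.171*y+661.0 [-1.  1. -0. -1.  1. -0.  2.  0. -2. -0.  0. -0.  3. -1. -2. -0. -0.  0.
  0. -2.  1.  1. -1. -1.  1.  1.  1.  0. -2.]
yrange [(700, array([-192.,  193.])), (750, array([-202.,  185.])), (800, array([-205.,  177.])), (850, array([-221.,  168.]))]
lips 86 [534.27385117 147.87369698  61.55141983] [525.16434348  99.31379305  55.05425249] [545.0890071  188.64072883  67.39535705]
lips 102 [609.56812143 -90.17225949  63.25859807] [ 573.83778132 -158.88281973   55.12816796] [656.4237589  -40.4107831   69.97186307]
```

```bash
cat >> h.py <<'E'
YAW=-0.172; O=np.array([663.3,7.0])
ex=np.array([np.cos(YAW),np.sin(YAW)]); ey=np.array([-ex[1],ex[0]])
def w2s(p): d=np.asarray(p)[...,:2]-O; return np.stack([d@ex,d@ey],-1)
def s2w(x,y): return O+x*ex+y*ey
E
python3 - <<'E'
from h import *
for n in ['top','side']:
    c=dict(np.load(n+'0.npz')); P=cloud(c); S=w2s(P); z=P[...,2]
    for b,y0 in [('new',108),('fin',-108)]:
        m=(abs(S[...,1]-y0)<60)&(S[...,0]<-8)&(S[...,0]>-200)&(z>25)&(z<75)
        X=S[m][:,0];Y=S[m][:,1];Z=z[m]
        top=Z>54
        print(n,b,'x hist z>54',np.histogram(X[top],np.arange(-180,0,10))[0],'y',np.percentile(Y,[2,98]).round(1),'xmin',np.sort(X)[:6].round(1), 'lip x med',np.median(X[top&(X<np.percentile(X,15)+15)]).round(1))
E
```

```text
top new x hist z>54 [ 0  0 24 25  0  0  1  3  5  2  4  6  2  4  4  1  3] y [ 63.6 153.1] xmin [-153.9 -153.4 -153.3 -153.1 -153.  -152.8] lip x med -149.9
top fin x hist z>54 [ 0  0  0  0  0  0  0  0  0  0  0 44  5  1  0  0  3] y [-151.2  -63.3] xmin [-200.  -199.8 -199.4 -199.  -197.9 -197.5] lip x med -63.2
side new x hist z>54 [ 0  0 61 26  0  0  0  0  0  0  0  0  0  0  0  0  2] y [ 67.4 159.9] xmin [-155.1 -154.5 -154.5 -154.5 -154.3 -154.1] lip x med -151.9
side fin x hist z>54 [ 0  0  0  0  0  0  0  0  0  0  0 60  1  0  0  0  0] y [-150.   -55.5] xmin [-199.1 -198.7 -196.6 -196.3 -196.3  -68.8] lip x med -65.0
```

Request:
drive_tool:
  rows:
    - {"offset": [20,0,0],"spin": 7.5,"jaw": 0}
    - {"offset": [30,-30,0],"spin": 7.5,"jaw": 0}
    - {"offset": [30,-35,0],"spin": 7.5,"jaw": 0}
    - {"offset": [30,-35,0],"spin": 7.7,"jaw": 0}
    - {"offset": [30,-35,0],"spin": 0,"jaw": 0}
    - {"offset": [30,-35,0],"spin": 0,"jaw": 0}
    - {"offset": [30,-35,0],"spin": 0,"jaw": 0}
    - {"offset": [0,-35,0],"spin": 0,"jaw": 0}
    - {"offset": [0,-30,0],"spin": 0,"jaw": 0}
    - {"offset": [0,-20,0],"spin": 0,"jaw": 0}
    - {"offset": [0,0,0],"spin": 0,"jaw": 0}
  force: 20

```text
clock: 2.4
eef_pos: [411.4, -228.1, 302.9]
eef_rot: [-3.142, -0.0, -0.168]
wrist_force: [0.3, -1.0, -0.0]
finger_gap: 9.2
```

Request:
drive_tool:
  rows:
    - {"offset": [15,-25,0],"spin": 0.2,"jaw": 0}
    - {"offset": [20,-35,0],"spin": 0,"jaw": 0}
    - {"offset": [20,-35,0],"spin": 0,"jaw": 0}
    - {"offset": [20,-35,0],"spin": 0,"jaw": 0}
    - {"offset": [17,-25,0],"spin": 0,"jaw": 0}
    - {"offset": [10,-12,0],"spin": 0,"jaw": 0}
    - {"offset": [0,0,0],"spin": 0,"jaw": 0}
    - {"offset": [0,0,0],"spin": 0,"jaw": 0}

```text
clock: 3.2
eef_pos: [540.0, -84.1, 302.4]
eef_rot: [3.141, 0.001, -0.175]
wrist_force: [-0.3, -0.5, 0.2]
finger_gap: 0.1
```

```bash
cat >> h.py <<'E'
def fish(c):
    v,u=np.mgrid[:480,:640].astype(float); f=K(c); x=u-c['cx'];y=v-c['cy'];r=np.hypot(x,y)+1e-9
    t=np.tan(np.minimum(r/f,1.5)); d=c['depth']
    P=np.stack([x/r*t*d,y/r*t*d,d],-1)
    R=cv2.Rodrigues(np.array(c['rvec'],float))[0]
    return (P-np.array(c['tvec']).ravel())@R
def project(c,p):
    R=cv2.Rodrigues(np.array(c['rvec'],float))[0]; q=R@np.asarray(p,float)+np.array(c['tvec']).ravel()
    r=np.hypot(q[0],q[1]); th=np.arctan2(r,q[2]); return np.array([c['cx'],c['cy']])+K(c)*th*q[:2]/r
def ray(c,uv):
    "camera centre and unit ray in world (fisheye)"
    R=cv2.Rodrigues(np.array(c['rvec'],float))[0]; d=np.array(uv)-[c['cx'],c['cy']]; r=np.hypot(*d); th=r/K(c)
    return -R.T@np.array(c['tvec']).ravel(), R.T@np.array([*(d/r*np.sin(th)),np.cos(th)])
E
python3 - <<'E'
from h import *
print(manip.read_state()['eef_pos'],manip.read_state()['finger_gap'])
c=eyes.camera('wrist'); np.savez('w1.npz',**c); im=c['color'].copy()
for t in ['finished_lip','finished_well','new_lip','oil_bottle']:
    for r in finder.find_in('wrist',t)[:2]: print(t,r['p'],np.round(r['uv']))
P=fish(c);S=w2s(P);z=P[...,2]
for b,y0 in [('new',108),('fin',-108)]:
    m=(abs(S[...,1]-y0)<50)&(S[...,0]<-8)&(S[...,0]>-200)&(z>52)&(z<75)&(c['depth']>0)
    X=S[m][:,0]
    if len(X): print(b,len(X),np.percentile(X,[2,10,50,90,98]).round(1),np.percentile(S[m][:,1],[1,99]).round(1),np.median(z[m]))
for d in (-61,-67):
  for y in (-150,-66):
    q=project(c,[*s2w(d,y),62]); cv2.circle(im,tuple(int(round(a)) for a in q),2,(0,0,255),-1)
for y in (-185,185):
    q=project(c,[*s2w(0,y),92]); cv2.circle(im,tuple(int(round(a)) for a in q),2,(0,255,0),-1)
cv2.imwrite('pics/w1.png',im)
E
```

```text
[540.03456647 -84.07985248 302.42452507] 0.1324265612333038
finished_lip 0.67 [309. 142.]
finished_well 0.89 [311. 137.]
oil_bottle 0.63 [424. 228.]
new 591 [-150.9 -150.1 -146.6 -145.6 -145.3] [ 70.  152.7] 63.81545491923708
fin 768 [-64.6 -64.2 -61.3 -59.  -58.7] [-144.9  -62.3] 65.07137123663293
```

View pics/w1.png

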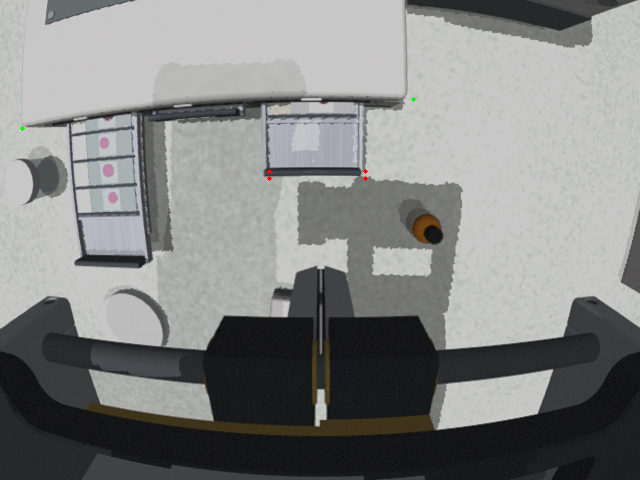

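The wrist view overlay puts the finished lip (265–360, 172) about 4 mm off the overhead estimate in y and 2 mm in x. I'll use the wrist values: back face −58.7 and centre y −103.6 in my frame. Now moving above the well.

Request:
drive_tool:
  rows:
    - {"offset": [15,-2,0],"spin": 0,"jaw": 0}
    - {"offset": [20,-2,15],"spin": 0,"jaw": 0}
    - {"offset": [18,-2,25],"spin": 0,"jaw": 0}
    - {"offset": [10,-1,30],"spin": 0,"jaw": 0}
    - {"offset": [5,0,30],"spin": 0,"jaw": 0}
    - {"offset": [0,0,20],"spin": 0,"jaw": 0}
    - {"offset": [0,0,10],"spin": 0,"jaw": 0}
    - {"offset": [0,0,0],"spin": 0,"jaw": 0}
    - {"offset": [0,0,0],"spin": 0,"jaw": 0}

```text
clock: 4.35
eef_pos: [608.9, -88.2, 173.9]
eef_rot: [3.142, -0.001, -0.175]
wrist_force: [0.4, -0.0, 0.5]
finger_gap: 0.9
```

```bash
cat > look.py <<'E'
from h import *
import sys
s=manip.read_state(); print(s['clock'],s['eef_pos'].round(1),s['eef_rot'].round(3),s['wrist_force'].round(1)); tc=w2s(s['eef_pos']); print('tcp in S',tc.round(1))
c=eyes.camera('wrist'); cv2.imwrite('pics/'+sys.argv[1]+'.png',c['color'])
P=fish(c);S=w2s(P);z=P[...,2]
for b,y0 in [('new',110),('mid',4),('fin',-104)]:
    m=(abs(S[...,1]-y0)<48)&(S[...,0]<5)&(S[...,0]>-200)&(z>56)&(z<70)&(c['depth']>0)
    X=S[m][:,0]
    if len(X): print(b,len(X),'x',np.percentile(X,[2,10,50,90,98]).round(1),'y',np.percentile(S[m][:,1],[1,99]).round(1),np.median(z[m]).round(1))
E
python3 look.py w2
```

```text
4.35 [608.9 -88.2 173.9] [ 3.142e+00 -1.000e-03 -1.750e-01] [ 0.4 -0.   0.5]
tcp in S [ -37.4 -103.1]
new 43 x [-152.  -151.  -147.1 -145.7 -145.2] y [69. 74.] 58.6
mid 1093 x [-9.7 -9.  -6.7 -4.7 -4.2] y [-37.7  44.8] 65.2
fin 1063 x [-63.3 -62.4 -59.7 -58.9 -58.6] y [-145.1  -62.4] 64.2
```

View pics/w2.png

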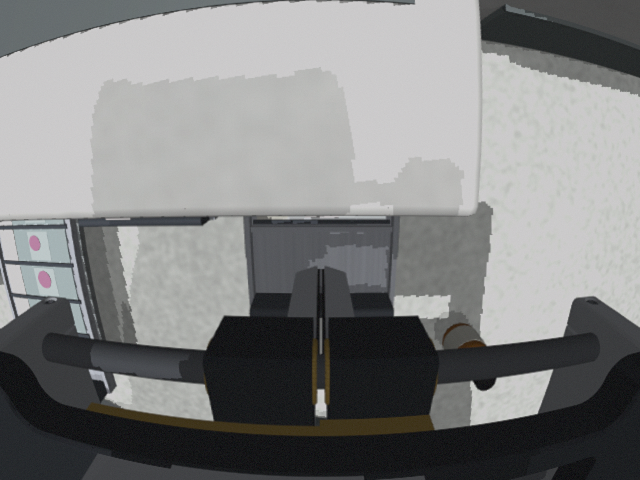

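Run:
```python
from h import *
c=eyes.camera('wrist');t=w2s(manip.read_state()['eef_pos'])
for dx in(-8,0,8): print(dx,[project(c,[*s2w(t[0]+dx,t[1]+dy),77]).round() for dy in(-12.5,12.5)])
print('lip back',project(c,[*s2w(-58.6,-103),62]).round(),'ledge',project(c,[*s2w(-17.6,-103),45]).round())
P=fish(c); 
for v in range(262,300,6): print(v,w2s(P[v,335]).round(1),P[v,335].round(1)[2],w2s(P[v,305]).round(1),P[v,305].round(1)[2])
```

```text
-8 [array([344., 296.]), array([296., 296.])]
0 [array([344., 282.]), array([296., 282.])]
8 [array([344., 268.]), array([296., 268.])]
lip back [320. 307.] ledge [320. 231.]
262 [ -38.3 -112.2] 41.4 [-38.  -93.8] 42.1
268 [ -42.2 -112.2] 41.5 [-42.3 -93.7] 41.0
274 [ -27.4 -110.3] 90.8 [-27.2 -95.9] 91.1
280 [ -28. -110.] 96.9 [-27.8 -96.2] 97.5
286 [ -28.  -109.8] 104.3 [-28.3 -96.4] 103.4
292 [ -27.3 -109.4] 112.5 [-27.7 -96.7] 111.4
298 [ -28.  -109.3] 117.1 [-28.  -96.9] 116.9
```

The fingertips project where expected, roughly mid-well with about 10 mm to spare on each side. Descending, then drawing.

Request:
drive_tool:
  rows:
    - {"offset": [0,0,8],"spin": 0,"jaw": 0}
    - {"offset": [0,0,12],"spin": 0,"jaw": 0}
    - {"offset": [0,0,8],"spin": 0,"jaw": 0}
    - {"offset": [0,0,2],"spin": 0,"jaw": 0}
    - {"offset": [0,0,0],"spin": 0,"jaw": 0}
    - {"offset": [-4,0,0],"spin": 0,"jaw": 0}
    - {"offset": [-3,0,0],"spin": 0,"jaw": 0}
    - {"offset": [-3,0,0],"spin": 0,"jaw": 0}
    - {"offset": [-3,0,0],"spin": 0,"jaw": 0}
    - {"offset": [-3,0,0],"spin": 0,"jaw": 0}
    - {"offset": [-3,0,0],"spin": 0,"jaw": 0}
    - {"offset": [-3,0,0],"spin": 0,"jaw": 0}
    - {"offset": [0,0,0],"spin": 0,"jaw": 0}

```text
clock: 5.75
eef_pos: [586.6, -84.0, 142.7]
eef_rot: [-3.142, 0.0, -0.174]
wrist_force: [-0.4, 0.2, -0.0]
finger_gap: 0.8
```

```bash
python3 look.py w3
```

```text
5.75 [586.6 -84.  142.7] [-3.142  0.    -0.174] [-0.4  0.2 -0. ]
tcp in S [ -60.  -102.8]
mid 1845 x [-9.3 -8.7 -6.  -3.8 -3.5] y [-37.9  44.9] 65.0
fin 1492 x [-70.6 -70.3 -69.5 -50.5 -50.3] y [-144.9  -62.7] 61.6
```

Request:
drive_tool:
  rows:
    - {"offset": [-3,0,0],"spin": 0,"jaw": 0}
    - {"offset": [-5,0,0],"spin": 0,"jaw": 0}
    - {"offset": [-7,0,0],"spin": 0,"jaw": 0}
    - {"offset": [-8,0,0],"spin": 0,"jaw": 0}
    - {"offset": [-8,0,0],"spin": 0,"jaw": 0}
    - {"offset": [-8,0,0],"spin": 0,"jaw": 0}
    - {"offset": [-8,0,0],"spin": 0,"jaw": 0}
    - {"offset": [-8,0,0],"spin": 0,"jaw": 0}
    - {"offset": [-7,0,0],"spin": 0,"jaw": 0}
    - {"offset": [-5,0,0],"spin": 0,"jaw": 0}
    - {"offset": [-4,0,0],"spin": 0,"jaw": 0}
    - {"offset": [-3,0,0],"spin": 0,"jaw": 0}
    - {"offset": [-2,0,0],"spin": 0,"jaw": 0}
    - {"offset": [-2,0,0],"spin": 0,"jaw": 0}
    - {"offset": [-2,0,0],"spin": 0,"jaw": 0}
    - {"offset": [0,0,0],"spin": 0,"jaw": 0}

```text
clock: 7.4
eef_pos: [507.9, -70.1, 142.7]
eef_rot: [-3.141, 0.0, -0.175]
wrist_force: [1.1, 0.2, 0.3]
finger_gap: 0.4
```

```bash
python3 look.py w4
```

```text
7.4 [507.9 -70.1 142.7] [-3.141  0.    -0.175] [1.1 0.2 0.3]
tcp in S [-139.9 -102.6]
new 681 x [-151.6 -150.4 -146.5   -0.9    1.2] y [ 62.6 109.8] 64.3
mid 3101 x [-10.1  -9.8  -7.    0.2   1.7] y [-39.   47.6] 65.2
fin 1486 x [-150.6 -150.1 -149.4 -130.4 -130.1] y [-144.8  -62.5] 61.6
```

Request:
drive_tool:
  rows:
    - {"offset": [-1,0,0],"spin": 0,"jaw": 0}
    - {"offset": [-1,0,0],"spin": 0,"jaw": 0}
    - {"offset": [-1,0,0],"spin": 0,"jaw": 0}
    - {"offset": [-1,0,0],"spin": 0,"jaw": 0}

```text
clock: 7.85
eef_pos: [504.1, -69.4, 142.6]
eef_rot: [-3.141, 0.0, -0.174]
wrist_force: [2.0, 0.3, -0.5]
finger_gap: 0.6
```

Request:
drive_tool:
  rows:
    - {"offset": [-1,0,0],"spin": 0,"jaw": 0}
    - {"offset": [0,0,0],"spin": 0,"jaw": 0}

```text
clock: 8.05
eef_pos: [503.6, -69.4, 142.7]
eef_rot: [-3.142, -0.002, -0.174]
wrist_force: [6.9, -0.5, -5.7]
finger_gap: 0.2
```

The stop is felt: 6.9 N against about 2 N sliding. Backing off to mid-well, lifting, then crossing over to the new tray.

Request:
drive_tool:
  rows:
    - {"offset": [4,0,0],"spin": 0,"jaw": 0}
    - {"offset": [6,0,0],"spin": 0,"jaw": 0}
    - {"offset": [0,0,0],"spin": 0,"jaw": 0}
    - {"offset": [0,0,-10],"spin": 0,"jaw": 0}
    - {"offset": [0,0,-20],"spin": 0,"jaw": 0}
    - {"offset": [0,0,-25],"spin": 0,"jaw": 0}
    - {"offset": [-10,-10,-25],"spin": 0,"jaw": 0}
    - {"offset": [-20,-30,-20],"spin": 0,"jaw": 0}
    - {"offset": [-10,-35,0],"spin": 0,"jaw": 0}
    - {"offset": [-10,-35,0],"spin": 0,"jaw": 0}
    - {"offset": [-10,-35,0],"spin": 0,"jaw": 0}
    - {"offset": [0,-35,0],"spin": 0,"jaw": 0}
    - {"offset": [0,-24,0],"spin": 0,"jaw": 0}
    - {"offset": [0,-10,0],"spin": 0,"jaw": 0}
    - {"offset": [0,0,0],"spin": 0,"jaw": 0}
    - {"offset": [0,0,0],"spin": 0,"jaw": 0}

```text
clock: 9.65
eef_pos: [491.0, 149.3, 242.7]
eef_rot: [3.141, 0.0, -0.175]
wrist_force: [-0.4, -0.2, -0.2]
finger_gap: 0.3
```

```bash
python3 look.py w5
```

```text
9.65 [491.  149.3 242.7] [ 3.141  0.    -0.175] [-0.4 -0.2 -0.2]
tcp in S [-194.1  110.7]
new 1024 x [-151.7 -151.  -148.6 -146.3 -146. ] y [ 70.8 153.3] 65.1
mid 432 x [-10.6 -10.2  -9.5  -7.   -5.4] y [-37.3  18.3] 63.1
fin 846 x [-159.3 -158.5 -154.8    0.2    1.4] y [-148.5  -59.1] 65.7
```

View pics/w5.png

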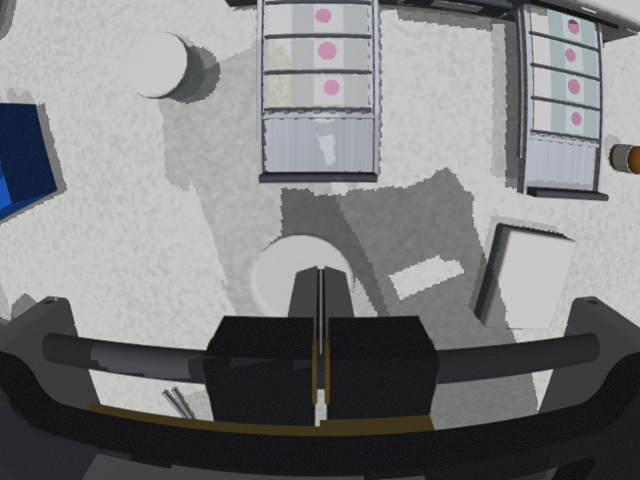

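The finished tray is out, its lip at row 193, d ≈ 149. The new lip (260–378, 178) is directly ahead of the fingertips. Descending in front of it.

Request:
drive_tool:
  rows:
    - {"offset": [6,0,10],"spin": 0,"jaw": 0}
    - {"offset": [8,-1,20],"spin": 0,"jaw": 0}
    - {"offset": [4,0,25],"spin": 0,"jaw": 0}
    - {"offset": [0,0,25],"spin": 0,"jaw": 0}
    - {"offset": [0,0,15],"spin": 0,"jaw": 0}
    - {"offset": [0,0,5],"spin": 0,"jaw": 0}
    - {"offset": [0,0,0],"spin": 0,"jaw": 0}
    - {"offset": [4,0,0],"spin": 0,"jaw": 0}
    - {"offset": [4,0,0],"spin": 0,"jaw": 0}
    - {"offset": [3,0,0],"spin": 0,"jaw": 0}
    - {"offset": [3,0,0],"spin": 0,"jaw": 0}
    - {"offset": [3,0,0],"spin": 0,"jaw": 0}
    - {"offset": [3,0,0],"spin": 0,"jaw": 0}
    - {"offset": [3,0,0],"spin": 0,"jaw": 0}
    - {"offset": [0,0,0],"spin": 0,"jaw": 0}

```text
clock: 11.2
eef_pos: [532.0, 143.9, 142.6]
eef_rot: [-3.142, -0.0, -0.175]
wrist_force: [-0.7, -0.3, 0.3]
finger_gap: 0.4
```

```bash
python3 look.py w6
```

```text
11.2 [532.  143.9 142.6] [-3.142 -0.    -0.175] [-0.7 -0.3  0.3]
tcp in S [-152.8  112.4]
new 3246 x [-143.9 -142.7 -138.7 -137.2 -136.9] y [ 71.3 153.2] 64.8
mid 2013 x [-10.4 -10.   -9.   -1.4   0.7] y [-40.9  44.2] 64.4
fin 578 x [-159.4 -158.1 -154.5   -1.3    1.2] y [-95.6 -57.3] 64.3
```

Request:
drive_tool:
  rows:
    - {"offset": [4,0,0],"spin": 0,"jaw": 0}
    - {"offset": [6,0,0],"spin": 0,"jaw": 0}
    - {"offset": [8,0,0],"spin": 0,"jaw": 0}
    - {"offset": [9,0,0],"spin": 0,"jaw": 0}
    - {"offset": [10,0,0],"spin": 0,"jaw": 0}
    - {"offset": [10,0,0],"spin": 0,"jaw": 0}
    - {"offset": [10,0,0],"spin": 0,"jaw": 0}
    - {"offset": [10,0,0],"spin": 0,"jaw": 0}
    - {"offset": [10,0,0],"spin": 0,"jaw": 0}
    - {"offset": [10,0,0],"spin": 0,"jaw": 0}
    - {"offset": [9,0,0],"spin": 0,"jaw": 0}
    - {"offset": [8,0,0],"spin": 0,"jaw": 0}
    - {"offset": [7,0,0],"spin": 0,"jaw": 0}
    - {"offset": [5,0,0],"spin": 0,"jaw": 0}
    - {"offset": [4,0,0],"spin": 0,"jaw": 0}
    - {"offset": [3,0,0],"spin": 0,"jaw": 0}
    - {"offset": [2,0,0],"spin": 0,"jaw": 0}
    - {"offset": [1,0,0],"spin": 0,"jaw": 0}
    - {"offset": [0,0,0],"spin": 0,"jaw": 0}

```text
clock: 13.15
eef_pos: [655.9, 122.0, 142.8]
eef_rot: [3.142, -0.0, -0.175]
wrist_force: [-0.6, -0.5, -0.7]
finger_gap: 0.5
```

```bash
python3 look.py w7
```

```text
13.15 [655.9 122.  142.8] [ 3.142 -0.    -0.175] [-0.6 -0.5 -0.7]
tcp in S [-27. 112.]
new 3327 x [-18.  -17.3 -13.2 -11.5 -11.3] y [ 71.2 153.1] 64.7
mid 533 x [-9.7 -9.3 -8.1 -7.1 -6.7] y [-36.9  46.5] 65.3
```

Front at −17.5, so about 7 mm to go. Creeping until the force rises.

Request:
drive_tool:
  rows:
    - {"offset": [1.5,0,0],"spin": 0,"jaw": 0}
    - {"offset": [1.5,0,0],"spin": 0,"jaw": 0}
    - {"offset": [1,0,0],"spin": 0,"jaw": 0}
    - {"offset": [1,0,0],"spin": 0,"jaw": 0}
    - {"offset": [1,0,0],"spin": 0,"jaw": 0}
    - {"offset": [0,0,0],"spin": 0,"jaw": 0}

```text
clock: 13.8
eef_pos: [661.9, 121.0, 142.7]
eef_rot: [-3.141, -0.001, -0.174]
wrist_force: [-0.4, -0.1, -0.1]
finger_gap: 0.2
```

Request:
drive_tool:
  rows:
    - {"offset": [1,0,0],"spin": 0,"jaw": 0}
    - {"offset": [0.5,0,0],"spin": 0,"jaw": 0}
    - {"offset": [0,0,0],"spin": 0,"jaw": 0}

```text
clock: 14.1
eef_pos: [663.2, 120.8, 142.7]
eef_rot: [-3.142, -0.0, -0.174]
wrist_force: [-1.5, 0.5, 1.1]
finger_gap: 0.7
```

Request:
drive_tool:
  rows:
    - {"offset": [1,0,0],"spin": 0,"jaw": 0}
    - {"offset": [0,0,0],"spin": 0,"jaw": 0}

```text
clock: 14.3
eef_pos: [664.0, 120.7, 142.7]
eef_rot: [3.142, 0.001, -0.174]
wrist_force: [-5.0, 1.0, 3.3]
finger_gap: 0.3
```

Request:
drive_tool:
  rows:
    - {"offset": [0.5,0,0],"spin": 0,"jaw": 0}
    - {"offset": [0,0,0],"spin": 0,"jaw": 0}

```text
clock: 14.5
eef_pos: [664.1, 120.7, 142.7]
eef_rot: [3.141, 0.002, -0.174]
wrist_force: [-8.6, 0.7, 5.3]
finger_gap: 0.5
```

The home stop is felt at 8.6 N. Backing away, lifting and checking.

Request:
drive_tool:
  rows:
    - {"offset": [-5,0,0],"spin": 0,"jaw": 0}
    - {"offset": [-15,0,0],"spin": 0,"jaw": 0}
    - {"offset": [-25,0,0],"spin": 0,"jaw": 0}
    - {"offset": [-25,0,-15],"spin": 0,"jaw": 0}
    - {"offset": [-25,0,-30],"spin": 0,"jaw": 0}
    - {"offset": [-20,20,-40],"spin": 0,"jaw": 0}
    - {"offset": [-10,30,-40],"spin": 0,"jaw": 0}
    - {"offset": [0,30,-25],"spin": 0,"jaw": 0}
    - {"offset": [0,20,0],"spin": 0,"jaw": 0}
    - {"offset": [0,0,0],"spin": 0,"jaw": 0}
    - {"offset": [0,0,0],"spin": 0,"jaw": 0}

```text
clock: 15.6
eef_pos: [524.4, 44.4, 291.7]
eef_rot: [-3.141, -0.0, -0.175]
wrist_force: [0.5, 0.9, -0.1]
finger_gap: 0.6
```

```bash
python3 look.py w8
python3 - <<'E'
from h import *
a=dict(np.load('top0.npz')); c=eyes.camera('top'); P=cloud(c)
cv2.imwrite('pics/tend.png',cv2.resize(c['color'][150:330,190:430],(800,600),interpolation=cv2.INTER_CUBIC))
E
```

```text
15.6 [524.4  44.4 291.7] [-3.141 -0.    -0.175] [ 0.5  0.9 -0.1]
tcp in S [-143.2   13.1]
new 1024 x [-10.   -9.5  -6.6   0.2   1.3] y [ 65.  153.7] 65.2
mid 1138 x [-10.   -9.7  -6.7  -0.2   0.9] y [-40.6  48.6] 65.3
fin 1062 x [-1.594e+02 -1.584e+02 -1.542e+02  1.000e-01  1.200e+00] y [-148.1  -59.7] 65.4
```

View pics/w8.png

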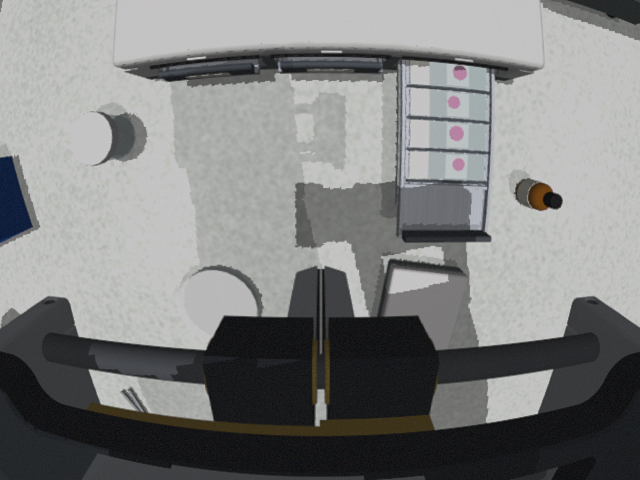

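View pics/tend.png

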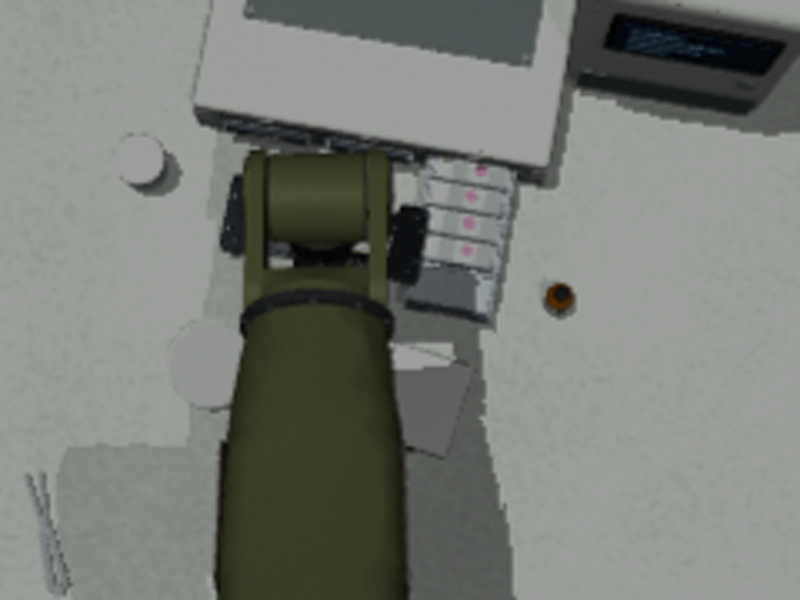

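Both views agree. The new tray (wrist view, 210,68) sits flush like the busy tray at −10. The finished tray is at its stop (450,236), front −159.4. Bystanders are where they were and the gripper is clear. Handing in.

```bash
python3 -c "
from cell import manip
print(manip.sign_off())"
```

```text
the job is handed in; nothing more can be done
None
```

The scanned tray (right slot) is drawn out to its stop and the freshly loaded tray (left slot) is pushed fully home. I handed the job in at about 16 s of the 48 s allowed; the hand-in gives no verdict.

- **Scanned tray:** I hooked the closed fingertips behind its lip and drew at up to 0.08 m/s. The stop was felt at about 7 N, against 1–2 N while sliding. The last wrist picture put it about 149 mm out.
- **Freshly loaded tray:** I pushed the front of its lip at up to 0.1 m/s. The home stop was felt at about 9 N, and its lip now stands level with the scanning tray's.
- **Scanning tray and bench:** The scanning tray's lip stayed at the home position all along. In the last pictures the jar, bottle, forceps and slide box looked unmoved, as did what showed of the petri dish. The tube rack was only partly in view and the vial box not at all, but the arm's path came near neither. The slide frame on the drawn-out tray looked in place. The one on the new tray is out of sight inside the scanner. The gripper ended clear of everything.

One disagreement: the overhead and side cameras' estimate of the scanner's place differed from the wrist camera's by about 4 mm sideways and 2 mm in depth. I used the wrist camera's values, and the fingertips met both lips where those predicted. No final check failed.

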